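# Raise the counterweighted guard window of a pipe threading machine to its mark

## Robot

A 6-joint arm with a two-finger parallel gripper is mounted at the origin on the work surface. World frame = base frame: x ahead of the robot, y to its left, z up, the work surface at z = 0. Lengths are in mm, angles in rad, forces in N, time in s.
With the tool pointing down it reaches from about 300 to 750 mm from the base axis. Payload 8.5 kg.
Tool frame: the origin (TCP) lies at the very end of the fingers, on their centre line; the grasp point (between the pads) lies 19 mm behind it; z points along the fingers, y is the line along which they close (so a half turn about z gives the same grasp; the last joint's range is limited). The gripper opens to 85 mm and grips with 20 to 120 N. Pads are 22 mm wide; open, the fingers measure 114 mm over their backs; the gripper's body (76 mm by 85 mm) begins 54 mm behind the grasp point. The pads swing forward as they close: fully open they stand 13 mm farther back than shut.
Start: joints at [-1.331, 0.381, 1.297, -0, 1.464, -0.215], TCP at [241.597, -494.076, 231.322] pointing down, gripper open.
Joint ranges: [-3.11, 3.11], [-0.89, 2.33], [0.22, 2.48], [-1.42, 4.56], [0.17, 2.85], [-2.88, 2.88]. Speed limits (rad/s): [2.39, 2.39, 3.14, 3.14, 3.14, 3.14].

## Interface

Orientations are given as a unit quaternion [x, y, z, w].
In Python, from cell import ctrl gives the robot as it stands.
- The arm moves only by the shell command python3 -m creep 'ROWS' [FORCE]. ROWS is JSON, a list of rows, each a list of 3 entries, a list of its own where there are three numbers: the turn, a rotation vector about the tool's x, y, z in rad, then the shift along the tool's x, y, z in m, then the gripper's target within -1 to 1 (fully open at 1, half-way at 0, shut at -1). A call has 1 to 20 rows; each row shifts and turns the commanded pose from where the row before left it, along the tool's axes as they then stand; what a row does not reach is not made up. A row lasts 1/8 s, in which the tool goes at most 62.5 mm and 10.7 degrees, less where a joint would pass 70% of its speed; a pose out of reach is approached as far as the arm can. A call with a gripper value outside its range is refused whole. The fingers move at their own pace and stop on an object; FORCE is the grip in N (left out, the last holds). Time passes only in rows, so rows that do not move let the fingers close. It gives the time, the measured TCP pose, the force, the opening and the grip force at its end, in the units of the state.
- ctrl.read_state(): the state, without advancing time (a new reading comes with each control period).
- ctrl.camera(name): name is "side" or "top"; returns a dict with "img" (420x560x3 uint8, red, green, blue), "z_map" (420x560 float32, mm along the optical axis (not along the pixel's ray), 0 where there is no reading), "camera_matrix" (3x3 intrinsics, pixels), "k1" (the pictures are not rectified: a ray, as slopes to the right and down, at radius r is drawn at 1 + k1 r^2 times it, then the intrinsics apply), "T" (4x4, takes a point from camera to world coordinates). Camera axes: x right, y down, z forward; pixel columns grow to the right and rows downward; lengths in mm; the calibration is good to about 2 mm. A picture is of the moment at which its call begins.
- ctrl.hand_in(): hands the job in; it is judged then, once.
The state is a dict: "time": time; "joints": joint angles; "joint_vel": joint speeds; "effort": joint torques, N m; "tcp_pos": TCP position; "orientation": TCP orientation; "wrist_force": force on the tool from outside, world axes, zero at the start; "moment": the same for the moment, N m; "width": opening from 0.0 (shut) to 1.0 (fully open); "grip_force": force on a finger pad.
Only numpy, scipy, OpenCV 4.12 (cv2) and the standard library are available. Lean on these libraries where they do the work, as an engineer would, in place of code of your own. Each camera call takes 0.05 s, during which the arm holds its last target. There are 200 camera calls.

## Task

Open the sloping guard window of the pipe threader for loading: with the fingertips under its yellow lip, push the window up along its slope until the yellow pointer at the lip's left end stands against the red clip on the side rail, then let go and move clear. Push it only from beneath: do not pinch the lip, press on its top or shift the red clip, and leave the oil bottle, coupling, tin and wrench where they are.

Things in the scene. Friction and masses are not known exactly. Their poses are not given: they have to be found in the camera images.
- guard: green fixed enclosure, 380 deep, 370 wide, 360 high; origin at table level, middle of its front's foot; x to its back, y left, z up; yaw within 0.25 rad. Its front leans back 45 deg: in this frame up-slope U = (.707,0,.707), outward normal N = (-.707,0,.707). The slope starts 12 mm behind the front, 65 mm up, is 420 long; side rails 34 wide, centred 166 either side, stand 6 mm proud of the pane
- window (a joint): travel of the window up its slope (along U), in m, 0 = shut, 0.195 = fully up. Clear pane in an aluminium frame, 200 mm long, 290 mm wide. It is counterweighted: 2 to 7 N along the slope moves it slowly, and it stays where it is left
- lip_underside (a point): middle of the underside of the window's lip, 20 mm out from the pane. The lip is a shelf 250 mm wide (y), 42 mm deep (out along N), 16 mm thick (along U): lower 8 mm black rubber, upper 8 mm yellow. Its flat underside faces down the slope; below it lie 60 mm of free window face. Moves with the window; axes: x up the slope (U), y left, z out of the pane (N)
- pointer_tip (a point): tip of the small yellow pointer, 5 mm wide, that sticks out of the window at the left end of the lip, over the left side rail; moves with the window, 8 mm up the slope from lip_underside; same axes
- mark (a joint): where the red clip is set on the left side rail, in m on the same scale as window: when both are equal, the pointer stands exactly at the middle of the clip
- mark_centre (a point): middle of the inner edge of the red clip (16 mm along the slope, 22 mm wide, 7 mm high) on the left side rail, beside the pointer's path; axes: x up the slope (U), y to the left, z out of the pane (N). It is a stiff friction clip: it must not be moved
- oil: blue bottle of cutting oil with red cap, 60 mm diameter, 150 mm high, standing loose to the right of the guard; origin under its centre
- coupling: steel pipe coupling, a ring 60 mm outside diameter, 55 mm high, standing loose ahead of the guard on the left; origin under its centre
- wrench: wrench lying loose ahead of the guard on the right, about 180 mm long, 8 mm high; origin at its middle underneath
- tin: open red tin, 76 mm diameter, 70 mm high, standing loose to the left of the guard; origin under its centre

How it is judged (in metres and radians):
On the way, in this order (a step that is already met when the one before it is completed fails the run):
1. the fingers press against the underside of the lip (contact force between the fingers and window_c0 above 1 N), for 0.1 s.
2. the pointer stands against the red clip (x of pointer_tip in the frame of mark_centre between -0.008 and 0.008 m), for 0.1 s.
At the end, for the whole second after the job is handed in: The pointer tip is within 8 mm of the clip's middle along the slope (within the clip's 16 mm width), the window is at rest and the clip is where it was (5 mm) (all of step 2 and velocity of joint window between -0.005 and 0.005 m/s and distance of mark_centre from where it was at the start of the episode below 0.005 m); the robot touches nothing.
It fails at once if the lip is pinched or pressed on its yellow upper half (contact force between the fingers and window_c1 above 2 N).
It fails at once if the red clip is shifted more than 5 mm (distance of mark_centre from where it was at the start of the episode above 0.005 m).
It fails at once if the oil bottle, coupling, tin or wrench is lifted or moved more than 15 mm (distance of any of oil, coupling, tin, wrench from where it was at the start of the episode above 0.015 m).
It also fails if it takes over 48 s, if anything falls off the work surface, if the arm or the gripper's body presses on something with over 40 N, if the wrist force passes 120 N, or if a joint passes its speed limit or range.

## Working session

There is one attempt and no reset: what is moved stays moved. The work goes in short steps, Python scripts to look and compute and a shell command to move; the robot and the scene stay as the last step left them, time stands still between calls to the robot, and variables do not carry over. Pictures are saved under pics/ and viewed, at most 10 in all, crops included, and the job is handed in when it is done.

```bash
mkdir -p pics; ls; cat > h.py <<'E'
import numpy as np, cv2, pickle
from cell import ctrl
def shot(n,f):
    c=ctrl.camera(n); pickle.dump(c,open(f'pics/{f}.pkl','wb')); cv2.imwrite(f'pics/{f}.png',c['img'][:,:,::-1]); return c
def load(f): return pickle.load(open(f'pics/{f}.pkl','rb'))
def ray(c,u,v):
    K=np.array(c['camera_matrix'],float)
    p=cv2.undistortPoints(np.array([[[u,v]]],float),K,np.array([c['k1'],0,0,0],float))[0,0]
    return np.array([p[0],p[1],1.])
def pt(c,u,v,z=None):
    if z is None:
        w=c['z_map'][int(v)-1:int(v)+2,int(u)-1:int(u)+2]; z=np.median(w[w>0]) if (w>0).any() else np.nan
    T=np.array(c['T']); return T[:3,:3]@(ray(c,u,v)*z)+T[:3,3]
E
python3 - <<'E'
from h import *
for n in('side','top'):
    c=shot(n,n+'0'); print(n,c['k1'],np.round(c['camera_matrix'],1).tolist(),np.round(c['T'],3).tolist())
s=ctrl.read_state(); print(s)
a=cv2.imread('pics/side0.png');b=cv2.imread('pics/top0.png')
E
```

```text
pics
side -0.03011754623269138 [[471.7, 0.0, 278.2], [0.0, 471.7, 213.6], [0.0, 0.0, 1.0]] [[-0.715, -0.492, 0.496, -61.893], [-0.699, 0.492, -0.519, 630.176], [0.011, -0.718, -0.696, 894.294], [0.0, 0.0, 0.0, 1.0]]
top -0.1525598427544078 [[448.9, 0.0, 280.2], [0.0, 448.9, 210.3], [0.0, 0.0, 1.0]] [[0.022, -0.996, 0.082, 430.125], [-0.999, -0.025, -0.034, 44.869], [0.036, -0.081, -0.996, 1225.471], [0.0, 0.0, 0.0, 1.0]]
{'time': 0.1, 'joints': array([-1.33129330e+00,  3.81150271e-01,  1.29814170e+00,  1.49714741e-05,
        1.46360029e+00, -2.15318832e-01]), 'joint_vel': array([-3.94353387e-04,  4.29234834e-04, -9.60177869e-04,  1.62304840e-06,
        4.67868361e-04,  1.19505836e-03]), 'effort': array([ 4.99466958e-03, -4.49214864e+01, -2.31660390e+01, -1.12103692e-04,
        3.53246665e-03,  2.02755257e-05]), 'tcp_pos': array([ 241.54743687, -493.84088965,  230.77648624]), 'orientation': array([ 9.74253357e-01,  2.25455038e-01, -4.15585087e-07, -6.49845334e-04]), 'wrist_force': array([ 1.06741282, -0.50250301,  0.41819435]), 'moment': array([-0.02610815,  0.00953636, -0.03544429]), 'grip_force': 0.0, 'width': 0.9979401525111714}
```

View pics/side0.png

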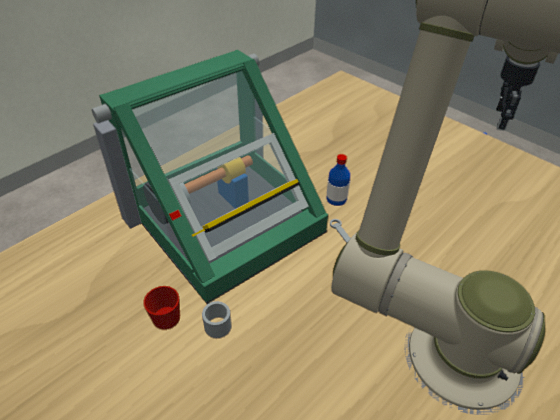

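View pics/top0.png

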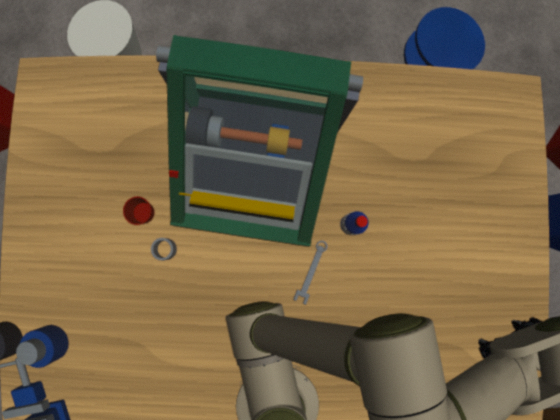

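The side view shows the lip from (195,235) to (298,183) and the clip near (175,215). In the top view the lip runs (190,203)–(294,212) and the clip is near (174,174). I'll enlarge both.

```bash
python3 - <<'E'
from h import *
a=cv2.imread('pics/side0.png')[175:305,150:340];b=cv2.imread('pics/top0.png')[160:255,155:345]
im=np.vstack([cv2.resize(a,None,fx=4,fy=4,interpolation=cv2.INTER_CUBIC)])
cv2.imwrite('pics/c1.png',im)
cv2.imwrite('pics/c2.png',cv2.resize(b,None,fx=4,fy=4,interpolation=cv2.INTER_CUBIC))
E
```

```text
(no output)
```

View pics/c1.png

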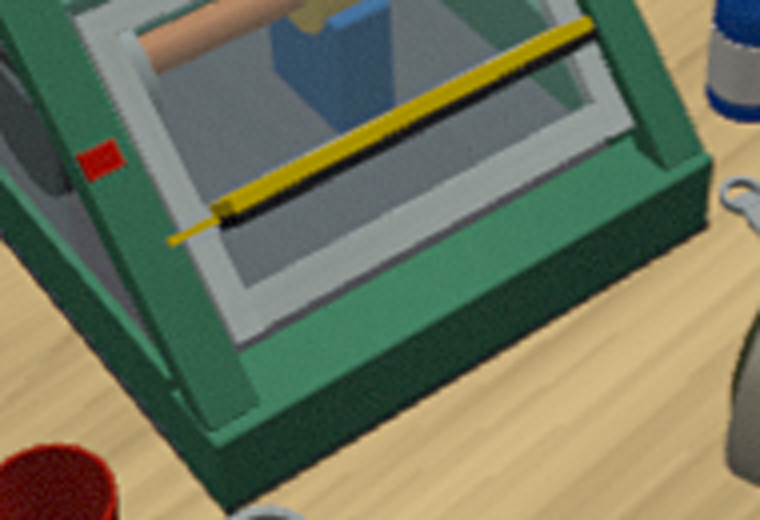

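View pics/c2.png

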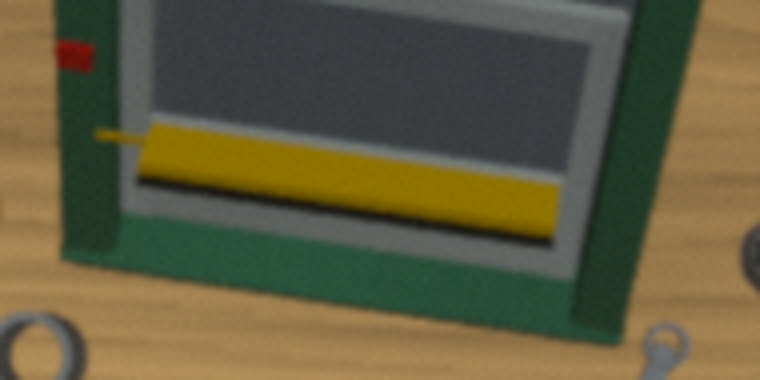

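```bash
cat > m.py <<'E'
from h import *
s=load('side0');t=load('top0')
def tri(a,b):
    A=[];B=[]
    for c,p in((s,a),(t,b)):
        T=np.array(c['T']);d=T[:3,:3]@ray(c,*p);d/=np.linalg.norm(d);P=np.eye(3)-np.outer(d,d);A.append(P);B.append(P@T[:3,3])
    x=np.linalg.solve(A[0]+A[1],B[0]+B[1]); return x,np.linalg.norm(A[0]@x-B[0])+np.linalg.norm(A[1]@x-B[1])
S=lambda u,v:(150+u/4,175+v/4)
Tt=lambda u,v:(155+u/4,160+v/4)
P={'ptr':(S(170,242),Tt(96,135)),'clipin':(S(121.5,152),Tt(94,57)),'lipL':(S(222,214),Tt(139,178)),'lipR':(S(595,30),Tt(556,239)),
'frontL':(S(218,443),Tt(63,262)),'frontR':(S(711,157),Tt(622,343)),'frL':(S(240,347),Tt(119,213)),'frR':(S(633,128),Tt(574,278))}
for k,(a,b) in P.items():
    x,e=tri(a,b); P[k]=x
    print(k,x.round(1),round(e,1),'depth',pt(s,*a).round(1),pt(t,*b).round(1))
d=P['lipL']-P['lipR'];print('lip',np.linalg.norm(d),'yaw',np.arctan2(-d[0],d[1]))
d=P['frontL']-P['frontR'];print('front',np.linalg.norm(d),'yaw',np.arctan2(-d[0],d[1]))
d=P['frL']-P['frR'];print('frame',np.linalg.norm(d),'yaw',np.arctan2(-d[0],d[1]))
E
python3 m.py
```

```text
ptr [552.8 254.  148.5] 0.6 depth [556.6 252.  144.1] [553.4 255.2 141.1]
clipin [594.2 249.7 185. ] 0.5 depth [593.  250.2 186.1] [594.5 250.1 184.1]
lipL [529.5 227.6 167. ] 11.4 depth [549.1 221.1 149. ] [525.6 223.5 166.2]
lipR [496.2 -23.9 165.9] 1.6 depth [497.6 -24.3 164.9] [498.7 -27.6 116.5]
frontL [479.9 288.3  70.2] 3.5 depth [484.5 287.3  65.3] [481.5 301.5   1.2]
frontR [436.6 -74.   67. ] 2.9 depth [438.  -73.6  66.4] [435.5 -75.2  64.1]
frL [509.7 247.9  91.9] 0.2 depth [568.1 208.7   9.7] [510.7 250.4  78.5]
frR [476.2 -41.2  87.6] 0.7 depth [479.2 -44.5  83.4] [476.7 -42.9  68.6]
lip 253.64787183542794 yaw -0.13174749300649513
front 364.92024448605713 yaw -0.11900501940451147
frame 291.10345009606294 yaw -0.11529118281370052
```

```bash
python3 -m creep '[[[0,0,0],[0,0,-0.05],-1],[[0,0,0],[0,0,-0.05],-1],[[0,0,0],[0.0315,-0.0304,-0.0083],-1],[[0,0,0],[0.0315,-0.0304,-0.0083],-1],[[0,0,0],[0.0315,-0.0304,-0.0083],-1],[[0,0,0],[0.0315,-0.0304,-0.0083],-1],[[0,0,0],[0.0315,-0.0304,0],-1],[[0,0,0],[0.0315,-0.0304,0],-1],[[0,0,0],[0.0315,-0.0304,0],-1],[[0,0,0],[0.0315,-0.0304,0],-1],[[0,0,0],[0.0315,-0.0304,0],-1],[[0,0,0],[0.0315,-0.0304,0],-1],[[0,0,0],[0.0315,-0.0304,0],-1],[[0,0,0],[0.0315,-0.0304,0],-1]]' 20
python3 -m creep '[[[0,0,0.144],[0,0,0],-1],[[0,0,0.144],[0,0,0],-1],[[0,0,0.144],[0,0,0],-1],[[0,0,0.143],[0,0,0],-1],[[0,0.131,0],[0,0,0],-1],[[0,0.131,0],[0,0,0],-1],[[0,0.131,0],[0,0,0],-1],[[0,0.131,0],[0,0,0],-1],[[0,0.131,0],[0,0,0],-1],[[0,0.13,0],[0,0,0],-1],[[0,0,0],[0,0,0],-1]]'
cat > w.py <<'E'
from h import *
from scipy.spatial.transform import Rotation as R
s=ctrl.read_state();M=R.from_quat(s['orientation']).as_matrix();p=s['tcp_pos']
a=-.12;r=.70711;U=np.array([r*np.cos(a),r*np.sin(a),r]);N=np.array([-r*np.cos(a),-r*np.sin(a),r]);Y=np.array([-np.sin(a),np.cos(a),0])
print('t',s['time'],'p',p.round(1),'UNY',np.round([U@p,N@p,Y@p],1),'j',s['joints'].round(2),'F',s['wrist_force'].round(1),'F_U',(U@s['wrist_force']).round(1),'w',round(s['width'],2))
print(M.round(3))
tgt=431*U-200*N+161.6*Y
print('to hover, tool axes mm',(M.T@(tgt-p)).round(1),'rotvec',R.from_matrix(M.T@np.c_[U,-Y,-N]).as_rotvec().round(3))
E
python3 w.py
```

```text
time: 1.85
tcp_pos: [421.1, 1.2, 364.3]
orientation: [0.974, 0.225, -0.0, -0.0]
wrist_force: [0.3, -1.1, 0.4]
width: 0.001
grip_force: 0.0
time: 3.22
tcp_pos: [419.6, -0.0, 363.5]
orientation: [0.923, -0.056, 0.381, 0.023]
wrist_force: [0.3, -0.5, 2.1]
width: -0.001
grip_force: 0.0
t 3.225 p [419.6  -0.  363.5] UNY [551.6 -37.6  50.2] j [-0.42 -0.27  1.83  0.28  0.83  1.16] F [ 0.3 -0.5  2.1] F_U 1.7 w -0.0
[[ 0.704 -0.121  0.7  ]
 [-0.086 -0.993 -0.085]
 [ 0.705 -0.001 -0.709]]
to hover, tool axes mm [-120.3 -111.3  162.8] rotvec [ 0.     0.003 -0.001]
```

```bash
python3 -m creep '[[[0,0,0],[-0.02,-0.0185,0],-1],[[0,0,0],[-0.02,-0.0185,0],-1],[[0,0,0],[-0.02,-0.0185,0],-1],[[0,0,0],[-0.02,-0.0185,0],-1],[[0,0,0],[-0.02,-0.0185,0],-1],[[0,0,0],[-0.02,-0.0185,0],-1],[[0,0,0],[0,0,0.027],-1],[[0,0,0],[0,0,0.027],-1],[[0,0,0],[0,0,0.027],-1],[[0,0,0],[0,0,0.027],-1],[[0,0,0],[0,0,0.027],-1],[[0,0,0],[0,0,0.027],-1],[[0,0,0],[0,0,0],-1],[[0,0,0],[0,0,0],-1]]'
python3 w.py; python3 - <<'E'
from h import *
c=shot('side','s1'); cv2.imwrite('pics/s1c.png',cv2.resize(cv2.imread('pics/s1.png')[125:325,120:380],None,fx=3,fy=3,interpolation=cv2.INTER_CUBIC))
E
```

```text
time: 4.97
tcp_pos: [464.3, 112.4, 171.6]
orientation: [0.923, -0.058, 0.378, 0.028]
wrist_force: [-0.2, -0.4, 0.4]
width: -0.0
grip_force: 0.0
t 4.975 p [464.3 112.4 171.6] UNY [ 437.8 -195.1  167.1] j [ 0.07  0.17  2.1  -0.94  0.18  2.64] F [-0.2 -0.4  0.4] F_U 0.1 w -0.0
[[ 0.707 -0.128  0.696]
 [-0.085 -0.992 -0.096]
 [ 0.702  0.008 -0.712]]
to hover, tool axes mm [-6.7  5.5  5. ] rotvec [0.012 0.007 0.   ]
```

View pics/s1c.png

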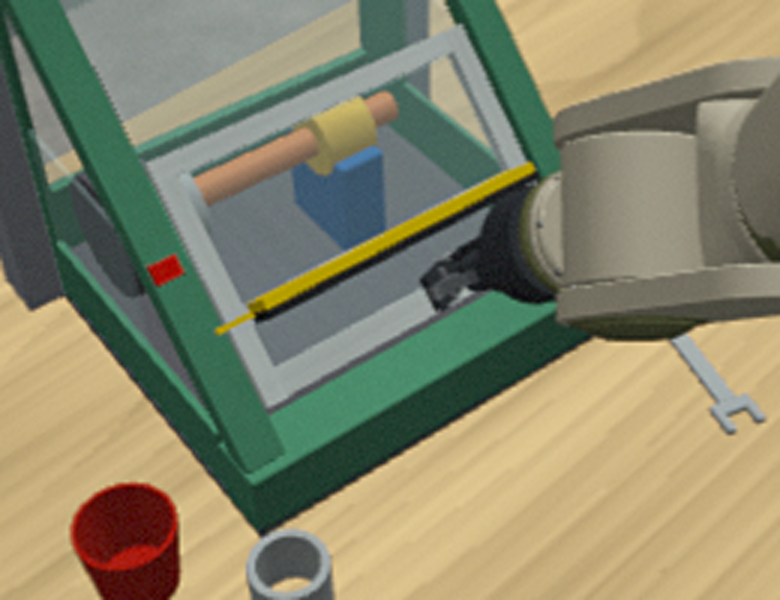

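The fingers are 20–30 mm below the lip at crop (440,285), with the lip at (260,305)–(535,170) and the clip at (167,270). Joint 5 is close to its limit and joint 6 isn't far off, so I'll back out and turn the tool's heading left about the slope axis, which keeps the finger flank flat to the lip.

```bash
python3 -m creep '[[[0,0,0],[0,0,-0.025],-1],[[0,0,0],[0,0,-0.03],-1],[[0,0,0],[0,0,-0.03],-1],[[0,0,0],[0,0,-0.03],-1],[[0,0,0],[0,0.02,-0.03],-1],[[0,0,0],[0,0.02,0],-1],[[0,0,0],[0,0.02,0],-1],[[0,0,0],[0,0.02,0],-1],[[0.09,0,0],[0,0,0],-1],[[0.09,0,0],[0,0,0],-1],[[0.09,0,0],[0,0,0],-1],[[0.09,0,0],[0,0,0],-1],[[0.09,0,0],[0,0,0],-1],[[0,0,0],[0,0,0],-1]]'
sed -i 's/^tgt=.*/tgt=431*U-200*N+135*Y; b=.45; zt=-N*np.cos(b)+Y*np.sin(b)/; s/np.c_\[U,-Y,-N\]/np.c_[U,np.cross(zt,U),zt]/' w.py
python3 w.py
```

```text
time: 6.78
tcp_pos: [352.1, 45.5, 273.9]
orientation: [0.909, 0.021, 0.379, -0.169]
wrist_force: [0.9, -0.3, 0.4]
width: 0.001
grip_force: 0.0
t 6.775 p [352.1  45.5 273.9] UNY [437.1 -49.7  87.3] j [-0.92 -0.32  2.18  0.9   1.23  0.31] F [ 0.9 -0.3  0.4] F_U 0.9 w 0.0
[[ 0.711  0.167  0.683]
 [-0.089 -0.942  0.324]
 [ 0.697 -0.291 -0.655]]
to hover, tool axes mm [ -4.1  17.  156.9] rotvec [ 0.035  0.011 -0.009]
```

```bash
python3 -m creep '[[[0.035,0.011,-0.009],[-0.004,0.008,0.012],-1],[[0,0,0],[0,0.009,0.025],-1],[[0,0,0],[0,0,0.03],-1],[[0,0,0],[0,0,0.03],-1],[[0,0,0],[0,0,0.03],-1],[[0,0,0],[0,0,0.03],-1],[[0,0,0],[0,0,0],-1],[[0,0,0],[0,0,0],-1]]'
python3 w.py
```

```text
time: 7.78
tcp_pos: [458.8, 87.1, 166.2]
orientation: [0.904, 0.033, 0.384, -0.184]
wrist_force: [0.0, -0.0, -0.1]
width: 0.001
grip_force: 0.0
t 7.775 p [458.8  87.1 166.2] UNY [ 432.2 -197.2  141.4] j [-0.45  0.18  2.22  1.43  0.67 -0.11] F [ 0.  -0.  -0.1] F_U -0.0 w 0.0
[[ 0.703  0.201  0.682]
 [-0.082 -0.93   0.358]
 [ 0.707 -0.307 -0.637]]
to hover, tool axes mm [-1.2  7.  -0.3] rotvec [-0.002  0.002  0.002]
```

```bash
python3 -m creep '[[[0,0,0],[0,0,0.02],-1],[[0,0,0],[0,0,0.02],-1],[[0,0,0],[0,0,0.015],-1],[[0,0,0],[0,0,0.01],-1],[[0,0,0],[0,0,0],-1],[[0,0,0],[0,0,0],-1]]'
python3 w.py; python3 - <<'E'
from h import *
c=shot('side','s2'); cv2.imwrite('pics/s2c.png',cv2.resize(cv2.imread('pics/s2.png')[155:295,150:340],None,fx=4,fy=4,interpolation=cv2.INTER_CUBIC))
E
```

```text
time: 8.52
tcp_pos: [503.5, 109.5, 124.9]
orientation: [0.904, 0.032, 0.384, -0.184]
wrist_force: [0.5, 0.7, 0.5]
width: -0.001
grip_force: 0.0
t 8.525 p [503.5 109.5 124.9] UNY [ 432.5 -255.9  169. ] j [-0.31  0.35  2.17  1.69  0.59 -0.31] F [0.5 0.7 0.5] F_U 0.6 w -0.0
[[ 0.702  0.2    0.683]
 [-0.083 -0.93   0.357]
 [ 0.707 -0.308 -0.637]]
to hover, tool axes mm [ -1.6   6.2 -65.1] rotvec [-0.002  0.001  0.001]
```

View pics/s2c.png

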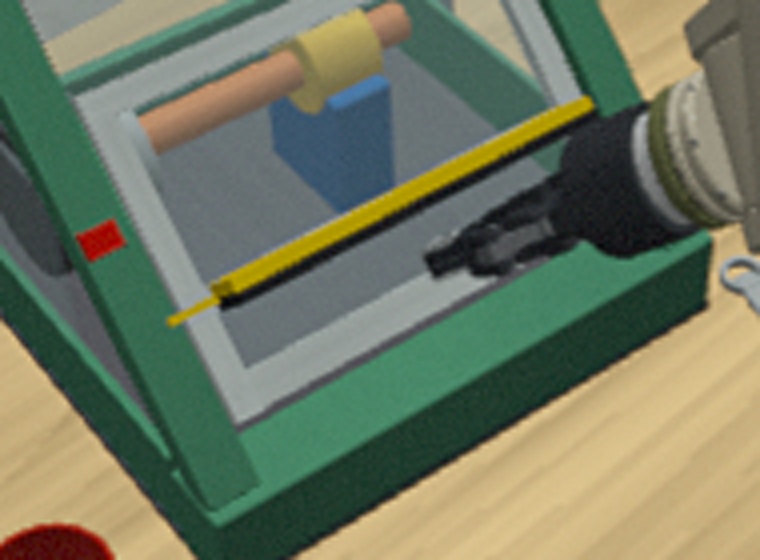

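The fingertip, at crop (430,262), sits under the middle of the lip and on the pane side. The window hasn't moved: the pointer tip is at (170,322). Next I'll push up slowly.

```bash
python3 -m creep '[[[0,0,0],[0.005,0,0],-1],[[0,0,0],[0.005,0,0],-1],[[0,0,0],[0.004,0,0],-1],[[0,0,0],[0.003,0,0],-1],[[0,0,0],[0.003,0,0],-1],[[0,0,0],[0,0,0],-1]]'
python3 w.py|head -1
python3 -m creep '[[[0,0,0],[0.004,0,0],-1],[[0,0,0],[0.004,0,0],-1],[[0,0,0],[0.004,0,0],-1],[[0,0,0],[0.004,0,0],-1],[[0,0,0],[0.004,0,0],-1]]'
python3 w.py|head -1
```

```text
time: 9.32
tcp_pos: [517.7, 108.2, 138.1]
orientation: [0.904, 0.032, 0.384, -0.184]
wrist_force: [0.8, -0.6, 0.0]
width: 0.001
grip_force: 0.2
t 9.325 p [517.7 108.2 138.1] UNY [ 452.  -256.6  169.4] j [-0.3   0.33  2.11  1.59  0.58 -0.18] F [ 0.8 -0.6  0. ] F_U 0.6 w 0.0
time: 9.95
tcp_pos: [531.6, 106.5, 152.1]
orientation: [0.904, 0.032, 0.383, -0.184]
wrist_force: [-4.8, -2.2, -2.7]
width: -0.002
grip_force: 2.7
t 9.95 p [531.6 106.5 152.1] UNY [ 471.7 -256.6  169.3] j [-0.3   0.32  2.06  1.48  0.57 -0.04] F [-4.8 -2.2 -2.7] F_U -5.1 w -0.0
```

```bash
python3 -m creep '[[[0,0,0],[0.004,0,0],-1],[[0,0,0],[0.004,0,0],-1],[[0,0,0],[0.004,0,0],-1],[[0,0,0],[0.004,0,0],-1],[[0,0,0],[0.004,0,0],-1],[[0,0,0],[0,0,0],-1],[[0,0,0],[0,0,0],-1]]'
python3 w.py|head -1
python3 - <<'E'
from h import *
c=shot('side','s3');d=shot('top','t3')
z=lambda f,y,x,h,w:cv2.resize(cv2.imread(f'pics/{f}.png')[y:y+h,x:x+w],None,fx=6,fy=6,interpolation=cv2.INTER_CUBIC)
cv2.imwrite('pics/c3.png',np.hstack([z('s3',195,155,65,65),z('t3',150,155,65,65)]))
E
```

```text
time: 10.82
tcp_pos: [546.1, 104.8, 166.7]
orientation: [0.904, 0.032, 0.384, -0.184]
wrist_force: [-2.0, -1.0, -0.7]
width: 0.001
grip_force: 0.8
t 10.825 p [546.1 104.8 166.7] UNY [ 492.4 -256.7  169.4] j [-0.29  0.3   2.    1.39  0.58  0.08] F [-2.  -1.  -0.7] F_U -1.8 w 0.0
```

View pics/c3.png

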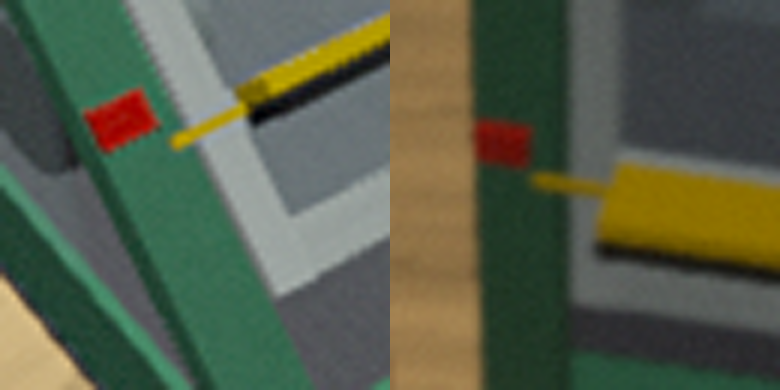

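The pointer tip is at side crop (173,143) and top crop (143,181). The middle of the clip's inner edge is at side (152,107) and top (140,146), so there is still some way to go.

```bash
python3 - <<'E'
from m import tri
import numpy as np
a=-.12;r=.70711;U=np.array([r*np.cos(a),r*np.sin(a),r])
g=lambda u,v,w,x:tri((155+u/6,195+v/6),(155+w/6,150+x/6))
p,e=g(173,143,143,181);c,f=g(152,106.5,140,146);print('\n',p,e,c,f,U@(c-p))
E
```

```text
ptr [552.8 254.  148.5] 0.6 depth [556.6 252.  144.1] [553.4 255.2 141.1]
clipin [594.2 249.7 185. ] 0.5 depth [593.  250.2 186.1] [594.5 250.1 184.1]
lipL [529.5 227.6 167. ] 11.4 depth [549.1 221.1 149. ] [525.6 223.5 166.2]
lipR [496.2 -23.9 165.9] 1.6 depth [497.6 -24.3 164.9] [498.7 -27.6 116.5]
frontL [479.9 288.3  70.2] 3.5 depth [484.5 287.3  65.3] [481.5 301.5   1.2]
frontR [436.6 -74.   67. ] 2.9 depth [438.  -73.6  66.4] [435.5 -75.2  64.1]
frL [509.7 247.9  91.9] 0.2 depth [568.1 208.7   9.7] [510.7 250.4  78.5]
frR [476.2 -41.2  87.6] 0.7 depth [479.2 -44.5  83.4] [476.7 -42.9  68.6]
lip 253.64787183542794 yaw -0.13174749300649513
front 364.92024448605713 yaw -0.11900501940451147
frame 291.10345009606294 yaw -0.11529118281370052

 [581.94446062 250.4515493  176.31859688] 0.7580233070579373 [593.86684835 249.89776502 186.16843382] 0.42396124270889335 15.381609102491854
```

```bash
python3 -m creep '[[[0,0,0],[0.003,0,0],-1],[[0,0,0],[0.003,0,0],-1],[[0,0,0],[0.003,0,0],-1],[[0,0,0],[0.003,0,0],-1],[[0,0,0],[0.002,0,0],-1],[[0,0,0],[0,0,0],-1],[[0,0,0],[0,0,0],-1]]'
python3 w.py|head -1
python3 - <<'E'
from h import *
c=shot('side','s4');d=shot('top','t4')
z=lambda f,y,x,h,w:cv2.resize(cv2.imread(f'pics/{f}.png')[y:y+h,x:x+w],None,fx=8,fy=8,interpolation=cv2.INTER_CUBIC)
cv2.imwrite('pics/c4.png',np.hstack([z('s4',190,160,50,50),z('t4',150,160,50,50)]))
E
```

```text
time: 11.8
tcp_pos: [555.6, 103.7, 176.1]
orientation: [0.904, 0.032, 0.384, -0.184]
wrist_force: [-4.7, -1.9, -1.9]
width: -0.002
grip_force: 2.1
t 11.8 p [555.6 103.7 176.1] UNY [ 505.8 -256.7  169.4] j [-0.28  0.3   1.97  1.32  0.58  0.16] F [-4.7 -1.9 -1.9] F_U -4.5 w -0.0
```

View pics/c4.png

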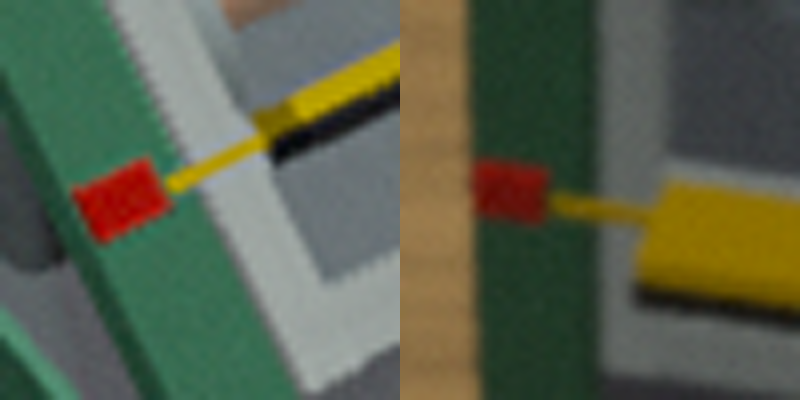

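The pointer tip, at side (168,186) and top (553,203), is about 2 mm below the clip's middle, at side (161,182) and top (548,194). One small nudge, then I'll retreat down the slope and outward.

```bash
python3 -m creep '[[[0,0,0],[0.001,0,0],-1],[[0,0,0],[0.001,0,0],-1],[[0,0,0],[0,0,0],-1],[[0,0,0],[0,0,0],-1],[[0,0,0],[-0.005,0,0],-1],[[0,0,0],[-0.01,0,0],-1],[[0,0,0],[-0.01,0,0],-1],[[0,0,0],[0,0,-0.02],-1],[[0,0,0],[0,0,-0.03],-1],[[0,0,0],[0,0,-0.03],-1],[[0,0,0],[0,0,-0.03],-1],[[0,0,0],[0,0,-0.02],-1],[[0,0,0],[0,0,0],-1],[[0,0,0],[0,0,0],-1]]'
python3 w.py|head -1
python3 - <<'E'
from h import *
c=shot('side','s5');d=shot('top','t5')
z=lambda f,y,x,h,w:cv2.resize(cv2.imread(f'pics/{f}.png')[y:y+h,x:x+w],None,fx=8,fy=8,interpolation=cv2.INTER_CUBIC)
cv2.imwrite('pics/c5.png',np.hstack([z('s5',190,160,50,50),z('t5',150,160,50,50)]))
E
```

```text
time: 13.65
tcp_pos: [451.3, 59.2, 242.7]
orientation: [0.904, 0.032, 0.384, -0.184]
wrist_force: [-0.3, -0.1, 0.2]
width: 0.0
grip_force: 0.0
t 13.65 p [451.3  59.2 242.7] UNY [ 483.5 -140.2  112.8] j [-0.56 -0.01  2.09  1.07  0.86  0.29] F [-0.3 -0.1  0.2] F_U -0.0 w 0.0
```

View pics/c5.png

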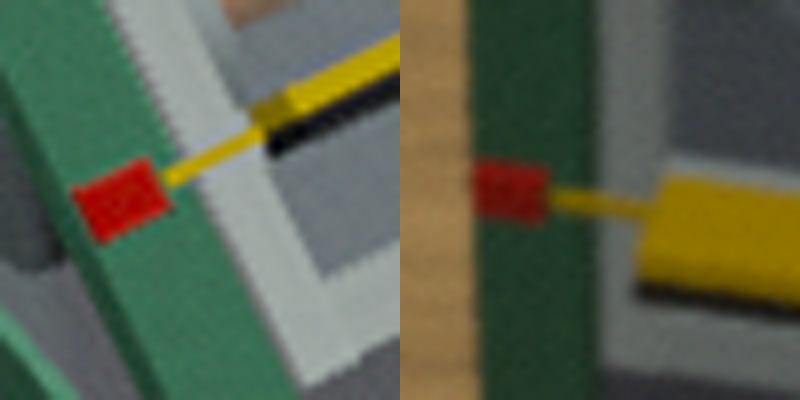

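The pointer tip, at side (166,181) and top (553,198), now meets the middle of the clip's inner edge, at side (161,182) and top (549,194). The clip hasn't moved and the tool is well clear.

```bash
python3 -c "
from cell import ctrl
print(ctrl.hand_in())"
```

```text
the job is handed in; nothing more can be done
None
```

I pushed the window up from beneath until its pointer stood at the middle of the red clip (within about 1–2 mm in the last pictures), backed the arm clear, and handed the job in at about 14 s; no verdict came back.

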